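# Log a specimen on the bench tally counters

## Robot

A 6-joint arm with a two-finger parallel gripper is mounted at the origin on the work surface. World frame = base frame: x ahead of the robot, y to its left, z up, the work surface at z = 0. Lengths are in mm, angles in rad, forces in N, time in s.
With the tool pointing down it reaches from about 400 to 925 mm from the base axis. Payload 12.5 kg.
Tool frame: the origin (TCP) lies at the very end of the fingers, on their centre line; the grasp point (between the pads) lies 19 mm behind it; y points along the fingers, z is the direction in which the jaws open and shut, and the axes are right-handed (so a half turn about y gives the same grasp; the last joint's range is limited). The gripper opens to 95 mm and grips with 3 to 60 N. Pads are 20 mm wide; open, the fingers measure 119 mm over their backs; the gripper's body (75 mm by 180 mm) begins 59 mm behind the grasp point.
Start: joints at [-1.302, 0.491, 1.559, -0, 1.092, -0.106], TCP at [228.828, -581.622, 214.661] pointing down, gripper open.
Joint ranges: [-3.1, 3.1], [-0.84, 2.19], [0.05, 2.79], [-1.13, 4.28], [0.06, 2.93], [-2.69, 2.69]. Speed limits (rad/s): [2.22, 2.22, 2.79, 3.14, 3.14, 3.14].

## Interface

Orientations are given as [roll, pitch, yaw] about the fixed x, y, z axes, in that order (R = Rz(yaw) Ry(pitch) Rx(roll)).
In Python, from cell import env, optics gives the robot as it stands.
- The arm moves only by the tool drive_tool, never from a script. Its argument "steps" is a list of rows, each an object with "slide": the shift along the tool's x, y, z in m, a list of three; "dr": the turn, a rotation vector about the tool's x, y, z in rad, a list of three; "fingers": the finger opening in m, from 0 to 0.0951. A call has 1 to 5 rows; each row is the pose to reach, as a shift and turn from the pose commanded when the call began, along the tool's axes at that moment; what a row does not reach only later rows make up. A row lasts 1/12 s, in which the tool goes at most 41.7 mm and 7.16 degrees, less where a joint would pass 70% of its speed; a pose out of reach is approached as far as the arm can. A call with a gripper value outside its range is refused whole. The fingers move at their own pace and stop on an object; the grip force is fixed at half the most. Time passes only in rows, so rows that repeat a pose let the fingers close. It gives the time, the measured TCP pose, the force and the opening at its end, in the units of the state.
- env.state(): the state, without advancing time (a new reading comes with each control period).
- optics.read_camera(name): name is "scene" or "top" or "wrist"; returns the picture (420x560x3 uint8, red, green, blue); there is no depth.
- optics.camera_model(name): a dict with "mtx" (3x3 intrinsics, pixels), "distortion" ([k1, k2, p1, p2, k3] as OpenCV has them; the pictures are not rectified), "R" (3x3) and "t" (3): a world point X has camera coordinates R X + t. Camera axes: x right, y down, z forward; pixel columns grow to the right and rows downward; lengths in mm; the calibration is good to about 2 mm. A picture is of the moment at which its call begins: read the wrist's pose just before it. camera_model takes no time and is no camera call; for the wrist camera it gives the pose at the moment of the call.
- env.job_done(): hands the job in, once; it reports no verdict.
The state is a dict: "t": time; "joints": joint angles; "qvel": joint speeds; "tau": joint torques, N m; "eef_pos": TCP position; "tcp_rot": TCP orientation; "ft_force": force on the tool from outside, world axes, zero at the start; "moment": the same for the moment, N m; "opening": opening from 0.0 (shut) to 1.0 (fully open).
Only numpy, scipy, OpenCV 4.12 (cv2) and the standard library are available. Lean on these libraries where they do the work, as an engineer would, in place of code of your own. Each camera call takes 0.05 s, during which the arm holds its last target.

## Task

Log the specimen just examined: with the fingertips, gently press the square key fully down and let it spring back up, then press the long bar-shaped key fully down in the same way, and draw back with both keys up. Leave these two counters standing where they are, neither pushed aside nor lifted, do not touch the counters with the round and the triangular key, and do not disturb the vials and the other things on the bench.

Things in the scene. Friction and masses are not known exactly. Their poses are not given: they have to be found in the camera images.
- counter_square: Loose light grey desk tally counter, a block 60 x 60 mm and 42 mm high, 0.25 to 0.45 kg, on rubber feet; one black spring key on its top, with a square cap, 28 x 28 mm. Origin at the centre of its underside; z up, its display window faces its own -x. The four counters are alike but for the shape of the key, and stand in any order, at any small yaw.
- key_square_top (a point): Centre of the top face of that key (a square cap, 28 x 28 mm), on the counter's middle axis, 60 mm above its underside when up; the cap is 9 mm thick. It sinks with the key.
- key_square (a joint): How far that key is pressed straight down, m: 0 = up, 0.008 = fully down. A spring brings it back up; about 1 N starts it and about 4.5 N takes it fully down, where it meets a hard stop.
- counter_round: Loose light grey desk tally counter, a block 60 x 60 mm and 42 mm high, 0.25 to 0.45 kg, on rubber feet; one black spring key on its top, with a round cap, 30 mm in diameter. Origin at the centre of its underside; z up, its display window faces its own -x. The four counters are alike but for the shape of the key, and stand in any order, at any small yaw.
- key_round_top (a point): Centre of the top face of that key (a round cap, 30 mm in diameter), on the counter's middle axis, 60 mm above its underside when up; the cap is 9 mm thick. It sinks with the key.
- key_round (a joint): How far that key is pressed straight down, m: 0 = up, 0.008 = fully down. A spring brings it back up; about 1 N starts it and about 4.5 N takes it fully down, where it meets a hard stop.
- counter_triangle: Loose light grey desk tally counter, a block 60 x 60 mm and 42 mm high, 0.25 to 0.45 kg, on rubber feet; one black spring key on its top, with a triangular cap (equal sides of about 38 mm). Origin at the centre of its underside; z up, its display window faces its own -x. The four counters are alike but for the shape of the key, and stand in any order, at any small yaw.
- key_triangle_top (a point): Centre of the top face of that key (a triangular cap (equal sides of about 38 mm)), on the counter's middle axis, 60 mm above its underside when up; the cap is 9 mm thick. It sinks with the key.
- key_triangle (a joint): How far that key is pressed straight down, m: 0 = up, 0.008 = fully down. A spring brings it back up; about 1 N starts it and about 4.5 N takes it fully down, where it meets a hard stop.
- counter_bar: Loose light grey desk tally counter, a block 60 x 60 mm and 42 mm high, 0.25 to 0.45 kg, on rubber feet; one black spring key on its top, with a long bar-shaped cap, 16 mm along its own x and 52 mm along its own y. Origin at the centre of its underside; z up, its display window faces its own -x. The four counters are alike but for the shape of the key, and stand in any order, at any small yaw.
- key_bar_top (a point): Centre of the top face of that key (a long bar-shaped cap, 16 mm along its own x and 52 mm along its own y), on the counter's middle axis, 60 mm above its underside when up; the cap is 9 mm thick. It sinks with the key.
- key_bar (a joint): How far that key is pressed straight down, m: 0 = up, 0.008 = fully down. A spring brings it back up; about 1 N starts it and about 4.5 N takes it fully down, where it meets a hard stop.
- vial_a: Loose capped glass vial, 26 mm in diameter, 55 mm high, among the counters. Origin at the centre of its underside.
- vial_b: Loose capped glass vial, 26 mm in diameter, 65 mm high, among the counters. Origin at the centre of its underside.
- vial_c: Loose capped glass vial, 26 mm in diameter, 55 mm high, among the counters. Origin at the centre of its underside.
- cup: Loose white plastic cup, 72 mm across the rim, 75 mm high, behind the counters. Origin under its centre.
- dish: Loose clear covered petri dish, 92 mm in diameter, 17 mm high, behind the counters. Origin under its centre.
- jar: Loose glass jar with a steel cap, 60 mm in diameter, 80 mm high, behind the counters. Origin under its centre.
- brush: Loose small brush, 160 mm long, lying crosswise in front of the counters, on the robot's side. Its origin lies on its underside.

How it is judged:
By the outcome, as a careful person would: the job done as asked, in the order asked, and still so for the second after the job is handed in, with the robot touching nothing.
It also fails if it takes over 48 s, if anything falls off the work surface, if the arm or the gripper's body presses on something with over 40 N, if the wrist force passes 120 N, or if a joint passes its speed limit or range.

## Working session

There is one attempt and no reset: what is moved stays moved. The work goes in short steps, Python scripts to look and compute and a tool call to move; the robot and the scene stay as the last step left them, time stands still between calls to the robot, and variables do not carry over. Pictures are saved under pics/ and viewed, and the job is handed in when it is done.

Besides the shell and the picture viewer there is one more tool, called after ">>>" in YAML: its name, and indented under it one key for each argument. drive_tool: Moves the arm, as the interface text tells. Its arguments: {"type":"object","properties":{"steps":{"type":"array","items":{"type":"object","properties":{"slide":{"type":"array","items":{"type":"number"}},"dr":{"type":"array","items":{"type":"number"}},"fingers":{"type":"number"}}}}},"required":["steps"]}

```bash
mkdir -p pics; ls; python3 - <<'E'
from cell import env, optics
import cv2
s=env.state(); print(s)
for n in ["top","scene"]:
    im=optics.read_camera(n); cv2.imwrite(f"pics/{n}0.png",im[:,:,::-1])
    print(n,optics.camera_model(n))
E
```

```text
pics
{'t': 0.0, 'joints': array([-1.30156869e+00,  4.91564024e-01,  1.55947107e+00,  6.14445150e-06,
        1.09171545e+00, -1.05591797e-01]), 'qvel': array([-0.0016612 ,  0.00159211,  0.00092662,  0.00164528,  0.00170562,
        0.00141489]), 'tau': array([-3.95798052e-03, -6.12661028e+01, -2.58192533e+01,  6.92248112e-02,
        4.82149667e-02, -1.11786962e-04]), 'eef_pos': array([ 228.77341264, -581.34703091,  214.05153677]), 'tcp_rot': array([-1.57194720e+00,  1.27456245e-04, -2.76677613e+00]), 'ft_force': array([0.33102784, 0.52552788, 0.29660229]), 'moment': array([-0.0448992 , -0.02904553, -0.04404048]), 'opening': 1.0002984365550016}
top {'mtx': array([[427.64704882,   0.        , 287.38317378],
       [  0.        , 427.64704882, 210.45129777],
       [  0.        ,   0.        ,   1.        ]]), 'distortion': array([-0.0945717,  0.       ,  0.       ,  0.       ,  0.       ]), 'R': array([[ 0.02894396, -0.99954108, -0.00893764],
       [-0.99059225, -0.02748611, -0.13405788],
       [ 0.13375069,  0.01273373, -0.9909332 ]]), 't': array([  7.3844666 , 572.76066143, 860.1026636 ])}
scene {'mtx': array([[388.70482882,   0.        , 279.50564623],
       [  0.        , 388.70482882, 207.95246702],
       [  0.        ,   0.        ,   1.        ]]), 'distortion': array([-0.00658547,  0.        ,  0.        ,  0.        ,  0.        ]), 'R': array([[-0.78512925,  0.6193176 , -0.00421533],
       [ 0.37287003,  0.46724318, -0.80165563],
       [-0.49450985, -0.63097505, -0.59777127]]), 't': array([ 444.77857286, -181.35346258, 1094.2198648 ])}
```

View pics/top0.png

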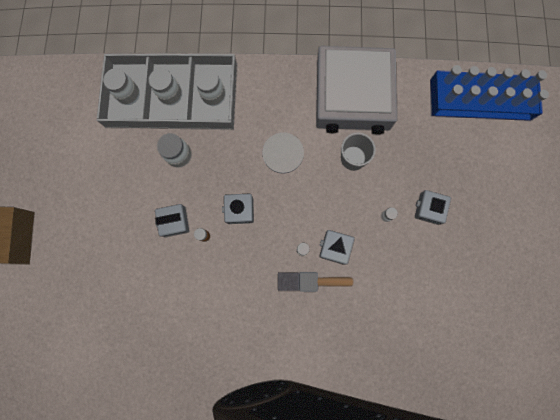

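View pics/scene0.png

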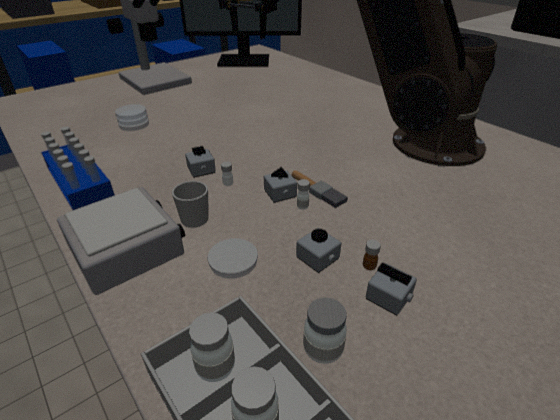

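The top view shows the bar key at about (168,219), round at (237,207), triangle at (338,246) and square at (437,206). I'll measure both target keys on the z=60 plane.

```bash
cat > h.py <<'E'
import numpy as np, cv2
def ray(m,uv):
    p=cv2.undistortPoints(np.float64(uv).reshape(-1,1,2),m["mtx"],m["distortion"]).reshape(-1,2)
    d=np.c_[p,np.ones(len(p))]@m["R"]; c=-m["R"].T@m["t"]; return c,d
def onplane(m,uv,z):
    c,d=ray(m,uv); return c+d*((z-c[2])/d[:,2])[:,None]
def proj(m,X):
    return cv2.projectPoints(np.float64(X).reshape(-1,3),cv2.Rodrigues(m["R"])[0],m["t"],m["mtx"],m["distortion"])[0].reshape(-1,2)
E
python3 - <<'E'
from cell import env, optics
from h import *
m=optics.camera_model("top"); im=cv2.imread("pics/top0.png"); g=im.max(2)
ms=optics.camera_model("scene")
for n,(u,v) in dict(square=(437,206),bar=(168,219),round=(237,207),tri=(338,246)).items():
    w=np.zeros_like(g); w[v-14:v+14,u-16:u+16]=(g[v-14:v+14,u-16:u+16]<45)*255
    cs=cv2.findContours(w,cv2.RETR_EXTERNAL,cv2.CHAIN_APPROX_NONE)[0]
    c=max(cs,key=cv2.contourArea); M=cv2.moments(w,True)
    P=onplane(m,c.reshape(-1,2),60); r=cv2.minAreaRect(P[:,:2].astype(np.float32))
    C=onplane(m,[[M['m10']/M['m00'],M['m01']/M['m00']]],60)[0]
    print(n,[cv2.contourArea(x) for x in cs],C.round(1),r,proj(ms,C).round(1))
for n,uv,z in [("va",(201,232),55),("vb",(303,247),60),("vc",(391,212),55),("jar",(171,145),80),("cup",(357,147),75),("rackcorner",(432,72),60)]:
    print(n,onplane(m,[uv],z).round(0))
cv2.imwrite("pics/crop.png",np.hstack([cv2.resize(im[180:240,400:470],None,fx=5.5,fy=5.5),cv2.resize(im[190:250,140:210],None,fx=5.5,fy=5.5)]))
E
```

```text
square [0.0, 0.0, 133.5, 0.0] [ 588.8 -285.9   60. ] ((589.2228393554688, -286.54461669921875), (26.287057876586914, 26.44074058532715), 76.28360748291016) [[199.6 149.1]]
bar [139.0] [545.8 270.4  60. ] ((545.8342895507812, 270.56689453125), (14.464079856872559, 50.532859802246094), 13.521573066711426) [[394.8 271.1]]
round [119.5] [575.2 128.3  60. ] ((575.2948608398438, 127.80264282226562), (26.652603149414062, 24.71484375), 46.9808464050293) [[320.1 233.2]]
tri [90.5] [499.2 -81.1  60. ] ((495.8227233886719, -83.18463897705078), (26.475858688354492, 30.387998580932617), 42.84903335571289) [[280.5 171.4]]
va [[520. 200.  55.]]
vb [[496. -10.  60.]]
vc [[ 573. -191.   55.]]
jar [[697. 268.  80.]]
cup [[ 703. -117.   75.]]
rackcorner [[ 884. -284.   60.]]
```

View pics/crop.png

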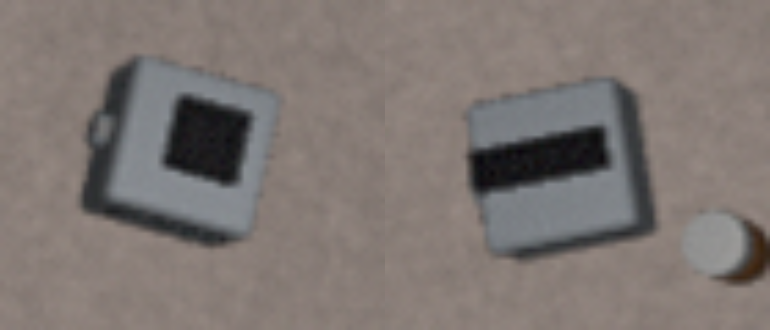

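```bash
cat >> h.py <<'E'
from scipy.spatial.transform import Rotation as Ro
def slide(s,target):
    R=Ro.from_euler('xyz',s['tcp_rot']).as_matrix()
    return (R.T@(np.array(target)-s['eef_pos'])/1000).round(4)
E
python3 - <<'E'
from cell import env
from h import *
print(slide(env.state(),[589,-286,110]), Ro.from_euler('xyz',env.state()['tcp_rot']).as_matrix().round(4))
E
```

```text
[-0.4434  0.1043 -0.1429] [[-9.306e-01 -3.000e-04  3.661e-01]
 [-3.661e-01  1.000e-03 -9.306e-01]
 [-1.000e-04 -1.000e+00 -1.000e-03]]
```

>>> drive_tool:
  steps:
    - {"slide": [-0.037,0,-0.012],"dr": [0,0,0],"fingers": 0}
    - {"slide": [-0.074,0,-0.024],"dr": [0,0,0],"fingers": 0}
    - {"slide": [-0.111,0,-0.036],"dr": [0,0,0],"fingers": 0}
    - {"slide": [-0.148,0,-0.048],"dr": [0,0,0],"fingers": 0}
    - {"slide": [-0.185,0,-0.06],"dr": [0,0,0],"fingers": 0}

```text
t: 0.52
eef_pos: [380.0, -456.7, 214.4]
tcp_rot: [-1.571, -0.0, -2.767]
ft_force: [0.4, -0.8, -0.4]
opening: 0.708
```

>>> drive_tool:
  steps:
    - {"slide": [-0.037,0,-0.012],"dr": [0,0,0],"fingers": 0}
    - {"slide": [-0.074,0,-0.024],"dr": [0,0,0],"fingers": 0}
    - {"slide": [-0.111,0,-0.036],"dr": [0,0,0],"fingers": 0}
    - {"slide": [-0.148,0,-0.048],"dr": [0,0,0],"fingers": 0}
    - {"slide": [-0.185,0,-0.06],"dr": [0,0,0],"fingers": 0}

```text
t: 0.93
eef_pos: [530.4, -332.9, 214.4]
tcp_rot: [-1.571, -0.0, -2.767]
ft_force: [-0.3, -0.7, -0.3]
opening: 0.355
```

>>> drive_tool:
  steps:
    - {"slide": [-0.037,0,-0.012],"dr": [0,0,0],"fingers": 0}
    - {"slide": [-0.073,0,-0.023],"dr": [0,0,0],"fingers": 0}
    - {"slide": [-0.073,0.03,-0.023],"dr": [0,0,0],"fingers": 0}
    - {"slide": [-0.073,0.06,-0.023],"dr": [0,0,0],"fingers": 0}
    - {"slide": [-0.073,0.06,-0.023],"dr": [0,0,0],"fingers": 0}

```text
t: 1.35
eef_pos: [587.0, -284.4, 149.1]
tcp_rot: [-1.578, -0.005, -2.765]
ft_force: [-0.5, 0.5, -0.3]
opening: 0.024
```

```bash
python3 - <<'E'
from cell import env, optics
from h import *
s=env.state(); print(s['eef_pos'],s['tcp_rot'],s['opening'])
m=optics.camera_model("wrist"); im=optics.read_camera("wrist")[:,:,::-1]
cv2.imwrite("pics/w1.png",im); np.savez("w1.npz",**m)
print(proj(m,[588.8,-285.9,60]),proj(m,s['eef_pos']))
im=optics.read_camera("top")[:,:,::-1]; cv2.imwrite("pics/t1.png",cv2.resize(im[130:290,340:560],None,fx=3,fy=3))
im=optics.read_camera("scene")[:,:,::-1]; cv2.imwrite("pics/s1.png",im)
E
```

```text
[ 586.99795862 -284.36560006  149.05930124] [-1.57769254 -0.00533625 -2.76544358] 0.024021401280842087
[[286.5872588  210.92146483]] [[283.31345529 260.29410889]]
```

View pics/w1.png

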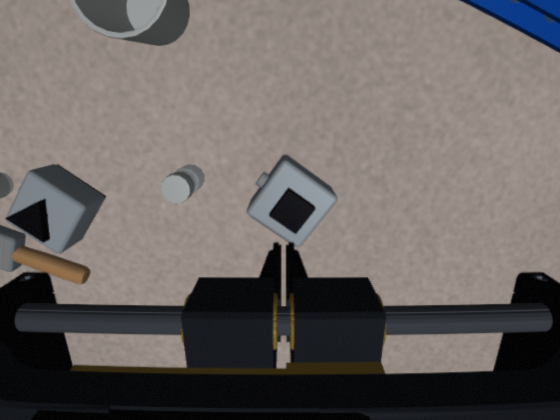

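View pics/s1.png

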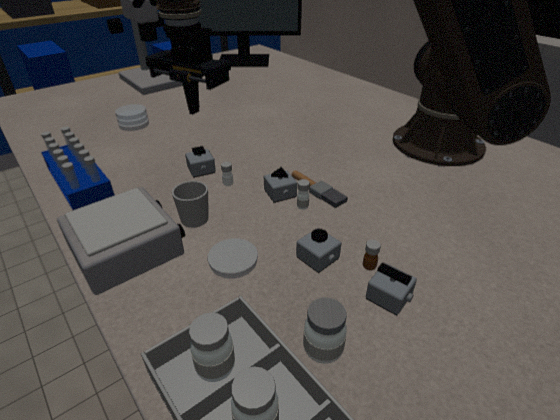

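The wrist view shows the square key at about (292,211), against (287,211) predicted. I'll let the arm settle and measure it again.

```bash
cat > wm.py <<'E'
import sys
from cell import env, optics
from h import *
z,x,y=60,float(sys.argv[1]),float(sys.argv[2])
for k in range(2):
    s=env.state(); m=optics.camera_model("wrist"); im=optics.read_camera("wrist")[:,:,::-1]
    g=im.max(2); u,v=proj(m,[x,y,60])[0].round().astype(int)
    a,b=max(v-32,0),max(u-45,0)
    w=np.zeros_like(g); w[a:v+40,b:u+45]=(g[a:v+40,b:u+45]<50)*255
    n,l,st,ce=cv2.connectedComponentsWithStats(w)
    for i in range(1,n):
        if st[i,4]>150:
            c=np.argwhere(l==i)[:,::-1]; P=onplane(m,c,60); print(st[i],ce[i].round(1),onplane(m,[ce[i]],60).round(1),cv2.minAreaRect(P[:,:2].astype(np.float32)))
    print(s['eef_pos'].round(1),s['tcp_rot'].round(4),s['opening'].round(4),s['ft_force'].round(2),s['t'])
cv2.imwrite(sys.argv[3],im)
E
python3 wm.py 588.8 -285.9 pics/w2.png
```

```text
[ 266  189   43   42 1030] [287.  209.7] [[ 590.6 -289.6   60. ]] ((590.3997802734375, -289.7406005859375), (27.40008544921875, 27.69083023071289), 75.75886535644531)Traceback (most recent call last):
  File "wm.py", line 14, in <module>
    print(s['eef_pos'].round(1),s['tcp_rot'].round(4),s['opening'].round(4),s['ft_force'].round(2),s['t'])
                                                      ^^^^^^^^^^^^^^^^^^
AttributeError: 'float' object has no attribute 'round'
```

```bash
sed -i "s/s\['opening'\].round(4)/round(s['opening'],4)/" wm.py
python3 wm.py 588.8 -285.9 pics/w2.png; python3 - <<'E'
from cell import optics
from h import *
m=optics.camera_model("scene"); im=cv2.imread("pics/scene0.png"); 
cv2.imwrite("pics/c2.png",np.hstack([cv2.resize(im[130:190,170:230],None,fx=6,fy=6,interpolation=0),cv2.resize(im[250:320,360:430],(360,360),interpolation=0)]))
E
```

```text
[ 266  189   43   43 1025] [286.6 209.7] [[ 590.7 -289.7   60. ]] ((590.4131469726562, -289.7434997558594), (27.36643409729004, 27.73435401916504), 75.72322845458984)
[ 589.1 -287.1  156.3] [-1.5692e+00  1.2000e-03 -2.7674e+00] 0.0032 [-0.26  0.19 -0.15] 1.55
[ 265  189   44   42 1023] [286.4 209.7] [[ 590.6 -289.6   60. ]] ((590.394775390625, -289.7280578613281), (27.41124725341797, 27.716550827026367), 75.65637969970703)
[ 589.1 -287.2  156.6] [-1.5686e+00  1.6000e-03 -2.7675e+00] 0.0028 [ 0.06 -0.21  0.71] 1.6
```

View pics/c2.png

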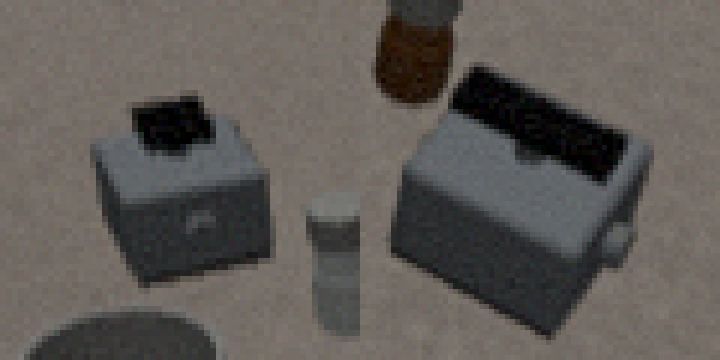

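View pics/w2.png

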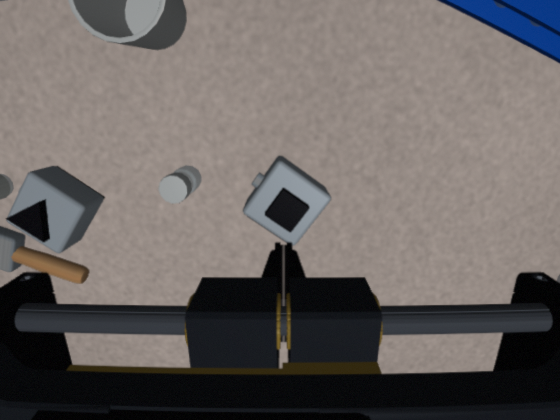

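>>> drive_tool:
  steps:
    - {"slide": [-0.0003,0.03,0.001],"dr": [0,0,0],"fingers": 0}
    - {"slide": [-0.0003,0.06,0.001],"dr": [0,0,0],"fingers": 0}
    - {"slide": [-0.0003,0.078,0.001],"dr": [0,0,0],"fingers": 0}
    - {"slide": [-0.0003,0.085,0.001],"dr": [0,0,0],"fingers": 0}
    - {"slide": [-0.0003,0.085,0.001],"dr": [0,0,0],"fingers": 0}

```text
t: 2.07
eef_pos: [589.1, -287.3, 69.2]
tcp_rot: [-1.572, -0.001, -2.767]
ft_force: [0.8, 0.1, 0.2]
opening: 0.004
```

```bash
python3 - <<'E'
from cell import env, optics
from h import *
im=optics.read_camera("wrist")[:,:,::-1]; a=cv2.resize(im[150:290,190:380],None,fx=2,fy=2)
im=optics.read_camera("scene")[:,:,::-1]; b=cv2.resize(im[80:190,140:260],(306,280))
cv2.imwrite("pics/c3.png",np.hstack([a,b]))
s=env.state();print(s['eef_pos'].round(2),s['tcp_rot'].round(4),s['ft_force'].round(2),s['opening'])
E
```

```text
[ 589.96 -287.77   71.16] [-1.5692e+00  1.1000e-03 -2.7670e+00] [ 0.31 -0.34  0.24] 0.00497014297308981
```

View pics/c3.png

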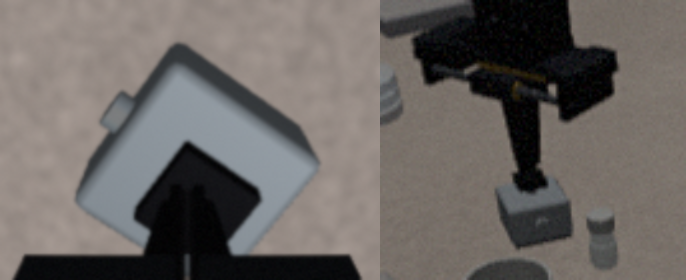

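Tip is over the square cap, at z≈71. I'll descend slowly.

>>> drive_tool:
  steps:
    - {"slide": [0,0.003,0],"dr": [0,0,0],"fingers": 0}
    - {"slide": [0,0.006,0],"dr": [0,0,0],"fingers": 0}
    - {"slide": [0,0.008,0],"dr": [0,0,0],"fingers": 0}
    - {"slide": [0,0.01,0],"dr": [0,0,0],"fingers": 0}
    - {"slide": [0,0.01,0],"dr": [0,0,0],"fingers": 0}

```text
t: 2.58
eef_pos: [589.5, -287.2, 59.6]
tcp_rot: [-1.57, 0.0, -2.767]
ft_force: [-0.4, -0.5, 1.2]
opening: 0.005
```

>>> drive_tool:
  steps:
    - {"slide": [0,0.001,0],"dr": [0,0,0],"fingers": 0}
    - {"slide": [0,0.002,0],"dr": [0,0,0],"fingers": 0}
    - {"slide": [0,0.003,0],"dr": [0,0,0],"fingers": 0}
    - {"slide": [0,0.004,0],"dr": [0,0,0],"fingers": 0}
    - {"slide": [0,0.004,0],"dr": [0,0,0],"fingers": 0}

```text
t: 3.0
eef_pos: [589.5, -287.3, 55.6]
tcp_rot: [-1.57, 0.0, -2.767]
ft_force: [0.1, -0.3, 3.4]
opening: 0.007
```

>>> drive_tool:
  steps:
    - {"slide": [0,0.001,0],"dr": [0,0,0],"fingers": 0}
    - {"slide": [0,0.002,0],"dr": [0,0,0],"fingers": 0}
    - {"slide": [0,0.003,0],"dr": [0,0,0],"fingers": 0}
    - {"slide": [0,0.0035,0],"dr": [0,0,0],"fingers": 0}
    - {"slide": [0,0.0035,0],"dr": [0,0,0],"fingers": 0}

```text
t: 3.42
eef_pos: [589.5, -287.3, 52.3]
tcp_rot: [-1.57, 0.0, -2.767]
ft_force: [0.1, -0.0, 4.8]
opening: 0.004
```

>>> drive_tool:
  steps:
    - {"slide": [0,0.0003,0],"dr": [0,0,0],"fingers": 0}
    - {"slide": [0,0.0006,0],"dr": [0,0,0],"fingers": 0}
    - {"slide": [0,0.0006,0],"dr": [0,0,0],"fingers": 0}

```text
t: 3.67
eef_pos: [589.5, -287.3, 52.2]
tcp_rot: [-1.57, 0.0, -2.767]
ft_force: [-0.9, 1.8, 9.1]
opening: 0.002
```

The key met its hard stop: z stalled at 52.2 and the force rose to 9 N. Releasing slowly.

>>> drive_tool:
  steps:
    - {"slide": [0,-0.002,0],"dr": [0,0,0],"fingers": 0}
    - {"slide": [0,-0.005,0],"dr": [0,0,0],"fingers": 0}
    - {"slide": [0,-0.008,0],"dr": [0,0,0],"fingers": 0}
    - {"slide": [0,-0.012,0],"dr": [0,0,0],"fingers": 0}
    - {"slide": [0,-0.02,0],"dr": [0,0,0],"fingers": 0}

```text
t: 4.08
eef_pos: [588.8, -286.9, 71.0]
tcp_rot: [-1.572, -0.001, -2.767]
ft_force: [0.3, 1.4, 0.5]
opening: 0.004
```

>>> drive_tool:
  steps:
    - {"slide": [0,-0.03,0],"dr": [0,0,0],"fingers": 0}
    - {"slide": [0,-0.06,0],"dr": [0,0,0],"fingers": 0}
    - {"slide": [0,-0.09,0],"dr": [0,0,0],"fingers": 0}
    - {"slide": [0,-0.11,0],"dr": [0,0,0],"fingers": 0}
    - {"slide": [0,-0.11,0],"dr": [0,0,0],"fingers": 0}

```text
t: 4.5
eef_pos: [590.6, -287.9, 186.7]
tcp_rot: [-1.565, 0.004, -2.767]
ft_force: [-0.4, -0.8, 0.2]
opening: 0.007
```

```bash
python3 wm.py 590 -288 pics/w4.png; python3 - <<'E'
from cell import env, optics
from h import *
im=optics.read_camera("scene")[:,:,::-1]; cv2.imwrite("pics/s4.png",cv2.resize(im[100:200,150:250],(500,500)))
print(slide(env.state(),[546,270,180]))
E
```

```text
[266 183  38  38 828] [284.3 201.8] [[ 590.6 -289.7   60. ]] ((590.3504638671875, -289.7349853515625), (27.109378814697266, 27.49693489074707), 75.37981414794922)
[ 590.6 -287.9  186.7] [-1.5653  0.004  -2.7667] 0.0068 [-0.35 -0.77  0.15] 4.5
[266 183  40  39 845] [285.3 201.8] [[ 590.5 -289.6   60. ]] ((590.3878173828125, -289.70538330078125), (27.1234188079834, 27.405139923095703), 76.14323425292969)
[ 589.9 -287.5  184.1] [-1.5676e+00  2.3000e-03 -2.7668e+00] 0.0035 [ 0.72 -0.32 -0.79] 4.55
[-0.1639  0.0014 -0.534 ]
```

View pics/s4.png

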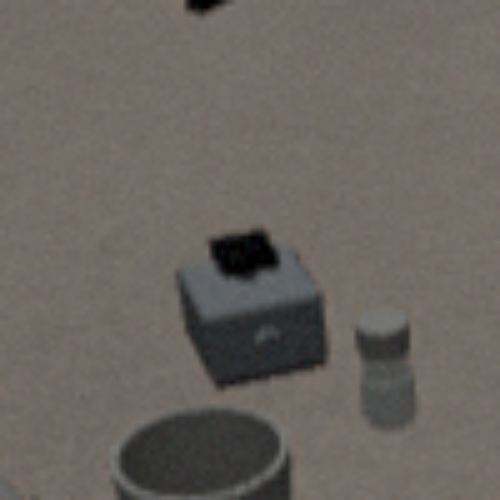

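Square key is back up and its counter hasn't moved. Moving to the bar key.

>>> drive_tool:
  steps:
    - {"slide": [-0.011,0,-0.0356],"dr": [0,0,0],"fingers": 0}
    - {"slide": [-0.022,0,-0.0712],"dr": [0,0,0],"fingers": 0}
    - {"slide": [-0.033,0,-0.1068],"dr": [0,0,0],"fingers": 0}
    - {"slide": [-0.044,0,-0.1424],"dr": [0,0,0],"fingers": 0}
    - {"slide": [-0.055,0,-0.178],"dr": [0,0,0],"fingers": 0}

```text
t: 5.07
eef_pos: [574.3, -99.7, 180.0]
tcp_rot: [-1.572, -0.002, -2.767]
ft_force: [0.8, -0.3, 0.3]
opening: 0.005
```

>>> drive_tool:
  steps:
    - {"slide": [-0.011,0,-0.0356],"dr": [0,0,0],"fingers": 0}
    - {"slide": [-0.022,0,-0.0712],"dr": [0,0,0],"fingers": 0}
    - {"slide": [-0.033,0,-0.1068],"dr": [0,0,0],"fingers": 0}
    - {"slide": [-0.044,0,-0.1424],"dr": [0,0,0],"fingers": 0}
    - {"slide": [-0.055,0,-0.178],"dr": [0,0,0],"fingers": 0}

```text
t: 5.48
eef_pos: [560.3, 86.1, 180.2]
tcp_rot: [-1.572, -0.003, -2.767]
ft_force: [0.2, 0.4, 0.2]
opening: 0.004
```

>>> drive_tool:
  steps:
    - {"slide": [-0.011,0,-0.0356],"dr": [0,0,0],"fingers": 0}
    - {"slide": [-0.022,0,-0.0712],"dr": [0,0,0],"fingers": 0}
    - {"slide": [-0.033,0,-0.1068],"dr": [0,0,0],"fingers": 0}
    - {"slide": [-0.044,0,-0.1424],"dr": [0,0,0],"fingers": 0}
    - {"slide": [-0.055,0,-0.178],"dr": [0,0,0],"fingers": 0}

```text
t: 5.9
eef_pos: [546.4, 271.8, 180.0]
tcp_rot: [-1.571, -0.003, -2.767]
ft_force: [1.4, 0.6, -1.3]
opening: 0.003
```

>>> drive_tool:
  steps:
    - {"slide": [0,0.015,0],"dr": [0,0,0],"fingers": 0}
    - {"slide": [0,0.03,0],"dr": [0,0,0],"fingers": 0}
    - {"slide": [0,0.03,0],"dr": [0,0,0],"fingers": 0}
    - {"slide": [0,0.03,0],"dr": [0,0,0],"fingers": 0}

```text
t: 6.23
eef_pos: [546.7, 269.9, 150.0]
tcp_rot: [-1.571, -0.004, -2.767]
ft_force: [1.1, 0.7, 0.2]
opening: 0.002
```

```bash
python3 wm.py 546 270 pics/w5.png
```

```text
[ 251  198   63   27 1172] [281.9 210.9] [[547.2 271.3  60. ]] ((547.1694946289062, 271.07513427734375), (16.421188354492188, 50.6535530090332), 12.927254676818848)
[546.7 269.9 150. ] [-1.5708 -0.0035 -2.7668] 0.0024 [1.06 0.71 0.2 ] 6.2333
[ 251  198   63   27 1164] [281.6 211.4] [[547.2 271.3  60. ]] ((547.1620483398438, 271.06451416015625), (16.37188148498535, 50.8317985534668), 12.767505645751953)
[547.3 269.8 151. ] [-1.5707e+00 -1.6000e-03 -2.7672e+00] 0.0046 [-0.73  0.66  0.12] 6.2833
```

View pics/w5.png

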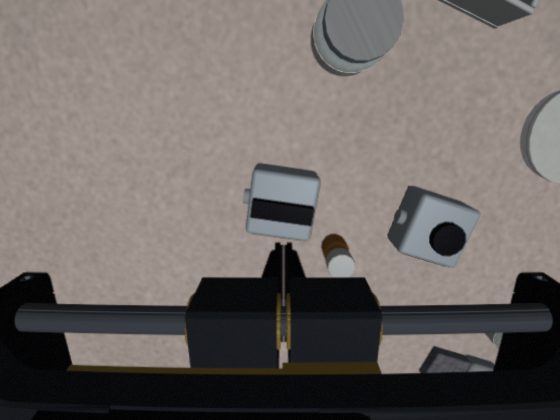

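Wrist and top views agree to 1.5 mm on the bar, and the measured size fits (16×51 mm).

>>> drive_tool:
  steps:
    - {"slide": [0,0.03,-0.001],"dr": [0,0,0],"fingers": 0}
    - {"slide": [0,0.06,-0.001],"dr": [0,0,0],"fingers": 0}
    - {"slide": [0,0.075,-0.001],"dr": [0,0,0],"fingers": 0}
    - {"slide": [0,0.08,-0.001],"dr": [0,0,0],"fingers": 0}
    - {"slide": [0,0.08,-0.001],"dr": [0,0,0],"fingers": 0}

```text
t: 6.75
eef_pos: [547.1, 270.6, 71.1]
tcp_rot: [-1.571, -0.001, -2.768]
ft_force: [-0.1, -0.3, -0.0]
opening: 0.008
```

>>> drive_tool:
  steps:
    - {"slide": [0,0.003,0],"dr": [0,0,0],"fingers": 0}
    - {"slide": [0,0.006,0],"dr": [0,0,0],"fingers": 0}
    - {"slide": [0,0.008,0],"dr": [0,0,0],"fingers": 0}
    - {"slide": [0,0.01,0],"dr": [0,0,0],"fingers": 0}
    - {"slide": [0,0.01,0],"dr": [0,0,0],"fingers": 0}

```text
t: 7.17
eef_pos: [547.1, 271.1, 61.6]
tcp_rot: [-1.571, 0.0, -2.767]
ft_force: [-0.2, 0.4, -0.2]
opening: 0.004
```

```bash
python3 - <<'E'
from cell import env, optics
from h import *
im=optics.read_camera("wrist")[:,:,::-1]; a=cv2.resize(im[150:290,190:380],None,fx=2,fy=2)
im=optics.read_camera("scene")[:,:,::-1]; b=cv2.resize(im[190:330,330:480],(306,280))
cv2.imwrite("pics/c6.png",np.hstack([a,b]))
s=env.state();print(s['eef_pos'].round(2),s['tcp_rot'].round(4),s['ft_force'].round(2),s['opening'])
E
```

```text
[547.15 271.09  61.72] [-1.5707e+00  3.0000e-04 -2.7668e+00] [ 0.27  0.6  -0.42] 0.0008889057741867495
```

View pics/c6.png

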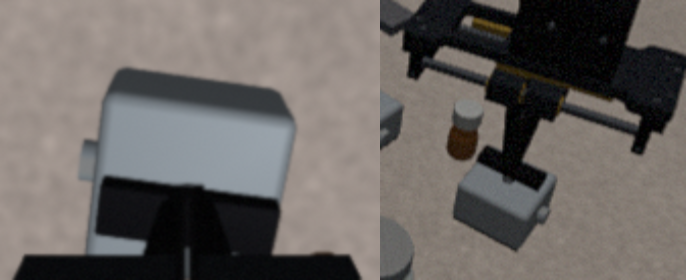

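The tip is centred on the bar at z=61.7, with no contact yet. Pressing.

>>> drive_tool:
  steps:
    - {"slide": [0,0.0015,0],"dr": [0,0,0],"fingers": 0}
    - {"slide": [0,0.003,0],"dr": [0,0,0],"fingers": 0}
    - {"slide": [0,0.004,0],"dr": [0,0,0],"fingers": 0}
    - {"slide": [0,0.005,0],"dr": [0,0,0],"fingers": 0}
    - {"slide": [0,0.005,0],"dr": [0,0,0],"fingers": 0}

```text
t: 7.68
eef_pos: [547.3, 271.1, 56.5]
tcp_rot: [-1.571, 0.0, -2.767]
ft_force: [0.8, 0.3, 2.2]
opening: 0.004
```

>>> drive_tool:
  steps:
    - {"slide": [0,0.001,0],"dr": [0,0,0],"fingers": 0}
    - {"slide": [0,0.002,0],"dr": [0,0,0],"fingers": 0}
    - {"slide": [0,0.003,0],"dr": [0,0,0],"fingers": 0}
    - {"slide": [0,0.004,0],"dr": [0,0,0],"fingers": 0}
    - {"slide": [0,0.004,0],"dr": [0,0,0],"fingers": 0}

```text
t: 8.1
eef_pos: [547.2, 271.2, 52.5]
tcp_rot: [-1.571, 0.0, -2.767]
ft_force: [1.4, 0.9, 4.6]
opening: 0.002
```

>>> drive_tool:
  steps:
    - {"slide": [0,0.0004,0],"dr": [0,0,0],"fingers": 0}
    - {"slide": [0,0.0008,0],"dr": [0,0,0],"fingers": 0}
    - {"slide": [0,0.0008,0],"dr": [0,0,0],"fingers": 0}

```text
t: 8.35
eef_pos: [547.3, 271.2, 52.2]
tcp_rot: [-1.571, 0.001, -2.767]
ft_force: [-0.0, 1.0, 7.1]
opening: 0.003
```

>>> drive_tool:
  steps:
    - {"slide": [0,0.0003,0],"dr": [0,0,0],"fingers": 0}
    - {"slide": [0,0.0003,0],"dr": [0,0,0],"fingers": 0}

```text
t: 8.52
eef_pos: [547.3, 271.2, 52.2]
tcp_rot: [-1.571, 0.001, -2.767]
ft_force: [-0.5, 0.2, 10.7]
opening: 0.002
```

>>> drive_tool:
  steps:
    - {"slide": [0,-0.002,0],"dr": [0,0,0],"fingers": 0}
    - {"slide": [0,-0.005,0],"dr": [0,0,0],"fingers": 0}
    - {"slide": [0,-0.008,0],"dr": [0,0,0],"fingers": 0}
    - {"slide": [0,-0.012,0],"dr": [0,0,0],"fingers": 0}
    - {"slide": [0,-0.02,0],"dr": [0,0,0],"fingers": 0}

```text
t: 8.93
eef_pos: [546.2, 270.7, 70.8]
tcp_rot: [-1.571, -0.003, -2.767]
ft_force: [0.5, -0.3, -1.1]
opening: 0.003
```

>>> drive_tool:
  steps:
    - {"slide": [0,-0.03,0],"dr": [0,0,0],"fingers": 0}
    - {"slide": [0,-0.06,0],"dr": [0,0,0],"fingers": 0}
    - {"slide": [0,-0.09,0],"dr": [0,0,0],"fingers": 0}
    - {"slide": [0,-0.12,0],"dr": [0,0,0],"fingers": 0}
    - {"slide": [0,-0.12,0],"dr": [0,0,0],"fingers": 0}

```text
t: 9.35
eef_pos: [548.6, 271.7, 197.4]
tcp_rot: [-1.57, 0.008, -2.767]
ft_force: [-0.1, 0.4, 0.2]
opening: 0.006
```

```bash
python3 wm.py 547 271 pics/w7.png; python3 - <<'E'
from cell import env, optics
from h import *
a=optics.read_camera("scene")[:,:,::-1]; cv2.imwrite("pics/s7.png",a)
b=cv2.imread("pics/scene0.png"); d=cv2.absdiff(a,b).max(2)
for n,(u,v) in dict(square=(199,160),bar=(391,285),rnd=(318,248),tri=(280,183)).items():
    print(n,d[v-20:v+20,u-22:u+22].max(),(d[v-20:v+20,u-22:u+22]>35).sum())
E
```

```text
[257 189  54  23 839] [283.1 200.3] [[547.  271.2  60. ]] ((547.0638427734375, 271.0573425292969), (15.887401580810547, 50.57278823852539), 12.906591415405273)
[548.6 271.7 197.4] [-1.5705  0.0077 -2.7667] 0.0055 [-0.09  0.43  0.21] 9.35
[257 189  54  23 858] [283.2 199.8] [[547.1 271.1  60. ]] ((547.1040649414062, 270.9654541015625), (16.123680114746094, 50.400611877441406), 13.09487533569336)
[547.8 271.4 194.6] [-1.5705  0.0048 -2.7667] 0.0027 [-0.45 -0.66 -0.5 ] 9.4
square 22 0
bar 24 0
rnd 29 0
tri 24 0
```

View pics/s7.png

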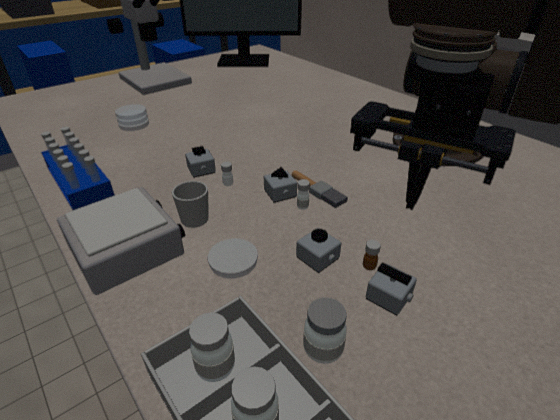

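All four counters match the starting picture, both keys are up, and the tool is clear at z≈195. Handing in.

```bash
python3 -c "
from cell import env
print(env.job_done())"
```

```text
the job is handed in; nothing more can be done
None
```

I pressed the square key and then the bar key fully down with the closed fingertips. Each one sprang back up. I drew back to z≈195 mm and handed the job in at about 9.5 s.

- **Presses:** on both keys the TCP stalled at z = 52.2 mm, which matches the 8 mm stroke. The peak readings at the hard stop were about 9 N on the square key and 11 N on the bar key.
- **Last checks:** in the scene picture all four counters matched the starting picture, with no pixel differing by more than noise. The wrist camera found the square cap (after its press) and the bar cap (at the end) within 0.2 mm of where they were before pressing. The vials and other things look undisturbed, but I checked those only by eye.
- **Disagreement:** the top and wrist cameras differed by about 4 mm on the square key's position, and by under 2 mm on the bar. I aimed between the two readings, within both cap sizes. No check failed.

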